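Refit the lift-off door of a draught cabinet

TASK

The small lift-off door hangs on the open parking stand; take it off by pinching its two finger tabs together, which draws both sprung hinge pins in, and hang it on the draught cabinet (the box with the pocket balance inside). There, keep the pins drawn while you lower it into the bracket and press it gently down against the sprung seats until it is fully home, then let the pins spring out into their holes. Leave the door hanging plumb with both pins fully out, do not force it against the cabinet, and leave everything else where it is.

Things in the scene. Friction and masses are not known exactly. Their poses are not given: they have to be found in the camera images.
- door: Lift-off door, about 0.19 kg: clear pane in an aluminium frame (100 mm along y, 6 mm thick, lower edge 84 mm below the hinge axis) under a round steel rail, 14 mm diameter, along y, ends at y = -63 and +63 mm. Origin on the rail's axis (the hinge axis), midway; z up when it hangs. A block at mid-rail (22 mm along x, 70 along y) has a flat top 9 mm above the axis.
- tabs (a point): Point on the door 24 mm above its axis, midway between two black finger tabs that stand on the block, axes as the door's. Each tab: 16 mm along x, 5 mm thick, top 35 mm above the door's axis. Outer faces 44 mm apart along y with the pins out, 18 mm with both fully drawn. Fingertips may bear on the block beside the tabs to press the door down.
- pin_l (a joint): Draw (m) of the sprung pin at the door's +y end: 0 = fully out (8 mm round pin with domed nose, reaching y = +76 mm), 0.013 = fully drawn (nose at 63 mm, flush with the rail end). Its tab slides with it, towards the middle. Its spring pushes out with 4 N at 0 and 8 N at 0.013.
- pin_r (a joint): The same for the pin at the door's -y end (nose at y = -76 mm when out); its tab also slides towards the middle.
- stand_axis (a point): Middle of the hinge axis of the grey parking stand (fixed, base 110 x 180 x 10 mm), 105 mm above the worktop, y along the axis. The door hangs here at the start, pins in the holes of two aluminium cheeks (inner faces 132 mm apart, 14 mm thick, lips up to 32 mm above the axis). With both pins drawn it lifts straight up out of upright channels.
- cabinet_ref (a point): Point 105 mm above the worktop at the front of the white draught cabinet (fixed, clear sides, open top and front, pocket balance inside); x points into it, y along its hinge axis. Base 180 mm along y, from 30 mm before to 130 mm behind this point. The hinge bracket is centred here in x and y, but its height was set by hand: its hole axis is 0 to 26 mm above this point, not reported.
- bracket_channels (a point): Same place as cabinet_ref. The bracket: two cheeks, inner faces at y = -66 and +66 mm, 11 mm pin holes, lips up to 32 mm above the hole axis. Ribs inside them (to y = -56 and +56) form upright channels 15 mm wide along x for the rail ends, mouths flaring to 31 mm between 14 and 26 mm above the hole axis. A rigid ledge stops the rail when pins and holes are level.
- bracket_seats (a point): Same place as cabinet_ref. Sprung seats in the channels meet the rail 6 mm before it is home; together they push up with 4 N at first touch, 10 N at the ledge. Unless held down the door rises and the pins miss the holes. Once pinned, the seats hold it about 1.5 mm above the hole axis. Force on the cabinet must stay under 28 N.
- petri_dish: Small round glass dish, 52 x 10 mm, on the balance inside the cabinet; origin under its centre. Leave it.
- open_cup_1: Open clear cup, 58 x 62 mm, origin under its centre. Leave it.
- red_lid_1: Round red screw lid, 58 x 12 mm, origin under its centre. Leave it.
- bench_timer: Flat white timer, 62 x 62 x 16 mm, origin under its centre. Leave it.
- marker_1: Marker pen lying down, 134 x 12 x 12 mm, origin under its centre. Leave it.
- salt_pot: White round pot, 62 x 104 mm, origin under its centre. Leave it.
- well_plate: Flat plate of small wells, 128 x 86 x 14 mm, origin under its centre. Leave it.

How it is judged:
By the outcome, as a careful person would: the job done as asked, in the order asked, and still so for the second after the job is handed in, with the robot touching nothing.
It also fails if it takes over 48 s, if anything falls off the work surface, if the arm or the gripper's body presses on something with over 40 N, if the wrist force passes 120 N, or if a joint passes its speed limit or range.

ROBOT

A 6-joint arm with a two-finger parallel gripper is mounted at the origin on a cart in front of the work surface, level with it; the furniture and walls round the work are solid. World frame = base frame: x ahead of the robot, y to its left, z up, the work surface at z = 0. Lengths are in m, angles in rad, forces in N, time in s.
With the tool pointing down it reaches from about 0.3 to 1 m from the base axis. Payload 5.1 kg.
Tool frame: the origin (TCP) lies midway between the tips of the shut fingers; the grasp point (between the pads) lies 19 mm behind it; z points along the fingers, y is the direction in which the jaws open and shut (so a half turn about z gives the same grasp; the last joint's range is limited). The gripper opens to 95 mm and grips with 3 to 60 N. Pads are 20 mm wide; open, the fingers measure 119 mm over their backs; the gripper's body (75 mm by 180 mm) begins 59 mm behind the grasp point.
Start: joints at [1.103, 0.124, 1.65, -0, 1.367, -0.083], TCP at [0.244, 0.602, 0.215] pointing down, gripper open.
Joint ranges: [-2.61, 2.61], [-1.02, 2.33], [0.03, 2.71], [-1.35, 4.49], [0.32, 2.68], [-2.91, 2.91]. Speed limits (rad/s): [2.57, 2.57, 3.14, 3.14, 3.14, 3.14].

INTERFACE

Orientations are given as a unit quaternion [w, x, y, z].
In Python, from station import bot gives the robot as it stands.
- The arm moves only by the tool step_arm, never from a script. Its argument "increments" is a list of rows, each an object with "slide": the shift along the tool's x, y, z in mm, a list of three; "turn": the turn, a rotation vector about the tool's x, y, z in degrees, a list of three. A call has 1 to 10 rows; each row shifts and turns the pose as measured when the row begins, along the tool's axes as they then stand; what a row does not reach is not made up. A row lasts 1/10 s, in which the tool goes at most 50 mm and 8.59 degrees, less where a joint would pass 70% of its speed; a pose out of reach is approached as far as the arm can. A call is refused whole if a number of a shift passes 50 or a number of a turn 8.59, either way. A call with a gripper value outside its range is refused whole. "hand" is the finger opening in mm, from 0 to 95.1, set as the call begins (left out, the last holds). The fingers move at their own pace and stop on an object; "grip_force" is the grip in N (left out, the last holds). Time passes only in rows, so rows that do not move let the fingers close. It gives the time, the measured TCP pose, the force and the opening at its end, in the units of the state.
- bot.get_obs(): the state, without advancing time (a new reading comes with each control period).
- bot.read_camera(name): name is "side" or "top"; returns a dict with "img" (400x640x3 uint8, blue, green, red), "z_map" (400x640 float32, m along the optical axis (not along the pixel's ray), 0 where there is no reading), "K" (3x3 intrinsics, pixels), "dist_coeffs" ([k1, k2, p1, p2, k3] as OpenCV has them; the pictures are not rectified), "origin" and "attitude" of the camera in the world. Camera axes: x right, y down, z forward; pixel columns grow to the right and rows downward; lengths in m; the calibration is good to about 2 mm. A picture is of the moment at which its call begins.
- bot.hand_in(): hands the job in, once; it reports no verdict.
The state is a dict: "time_s": time; "joints": joint angles; "dq": joint speeds; "joint_efforts": joint torques, N m; "tool_pos": TCP position; "eef_rot": TCP orientation; "wrist_force": force on the tool from outside, world axes, zero at the start; "ft_torque": the same for the moment, N m; "opening": finger opening in m.
Only numpy, scipy, OpenCV 4.12 (cv2) and the standard library are available. Lean on these libraries where they do the work, as an engineer would, in place of code of your own. Each camera call takes 0.05 s, during which the arm holds its last target.

## Working session

There is one attempt and no reset: what is moved stays moved. The work goes in short steps, Python scripts to look and compute and a tool call to move; the robot and the scene stay as the last step left them, time stands still between calls to the robot, and variables do not carry over. Pictures are saved under pics/ and viewed, and the job is handed in when it is done.

Besides the shell and the picture viewer there is one more tool, called after ">>>" as a command line: name --argument value ..., lists and objects as JSON in quotes. step_arm: Moves the arm, as the interface text tells. Its arguments: {"type":"object","properties":{"increments":{"type":"array","items":{"type":"object","properties":{"slide":{"type":"array","items":{"type":"number"}},"turn":{"type":"array","items":{"type":"number"}}}}},"hand":{"type":"number"},"grip_force":{"type":"number"}},"required":["increments"]}

```bash
mkdir -p pics
cat > h.py <<'E'
import numpy as np,cv2
from scipy.spatial.transform import Rotation as R
from station import bot
def rot(q):
    q=np.array(q,float)
    return R.from_quat([q[1],q[2],q[3],q[0]]).as_matrix() if q.shape==(4,) else q
def pts(c,uv,z=None):
    """world points from pixels with depth"""
    uv=np.array(uv,float).reshape(-1,1,2)
    n=cv2.undistortPoints(uv,np.array(c['K'],float),np.array(c['dist_coeffs'],float)).reshape(-1,2)
    d=np.c_[n,np.ones(len(n))]@rot(c['attitude']).T
    return np.array(c['origin']),d
def dep(c,uv):
    o,d=pts(c,uv); uv=np.array(uv).reshape(-1,2).astype(int)
    return o+d*c['z_map'][uv[:,1],uv[:,0]][:,None]
def plane(c,uv,z):
    o,d=pts(c,uv); return o+d*((z-o[2])/d[:,2])[:,None]
def cloud(c):
    v,u=np.mgrid[0:400,0:640]; uv=np.c_[u.ravel(),v.ravel()]
    P=dep(c,uv).reshape(400,640,3); P[c['z_map']==0]=np.nan; return P
def proj(c,X):
    A=rot(c['attitude']); Y=(np.array(X).reshape(-1,3)-c['origin'])@A
    return cv2.projectPoints(Y,np.zeros(3),np.zeros(3),np.array(c['K'],float),np.array(c['dist_coeffs'],float))[0].reshape(-1,2)
def st():
    o=bot.get_obs(); print({k:np.round(v,4).tolist() for k,v in o.items()}); return o
E
python3 - <<'E'
from h import *
st()
for n in('side','top'):
    c=bot.read_camera(n); cv2.imwrite(f'pics/{n}0.png',c['img']); np.save(f'{n}0.npy',c,allow_pickle=True)
    print(n,c['K'],c['origin'],c['attitude'],c['dist_coeffs'])
E
```

```text
{'time_s': 0.0, 'joints': [1.1034, 0.1245, 1.6517, -0.0, 1.3675, -0.0826], 'dq': [0.0004, 0.0014, -0.0003, -0.0007, -0.0007, -0.0011], 'joint_efforts': [-0.0013, -41.7586, -35.9937, 0.0775, 0.0489, -0.0002], 'tool_pos': [0.2437, 0.6019, 0.2134], 'eef_rot': [-0.0003, 0.1912, 0.9816, -0.001], 'wrist_force': [-0.3814, -0.2451, 0.0174], 'ft_torque': [0.0233, 0.0196, 0.0014], 'opening': 0.0949}
side [[406.45234109   0.         318.08720971]
 [  0.         406.45234109 197.45363146]
 [  0.           0.           1.        ]] [0.34036222 0.39171687 0.86328175] [ 0.05913504 -0.26227661  0.93370299 -0.23645879] [-0.02401566  0.          0.          0.          0.        ]
top [[452.69602676   0.         324.01671238]
 [  0.         452.69602676 193.36450131]
 [  0.           0.           1.        ]] [0.38678171 0.03274343 1.25589828] [-0.04264081  0.7131568  -0.69782619  0.05126164] [-0.11168246  0.          0.          0.          0.        ]
```

```bash
ls -la; ls pics
```

```text
total 3520
drwxr-xr-x  3 agent agent    4096 Dec  7 00:08 .
drwxr-xr-x 23 root  root     4096 Dec  7 00:07 ..
-rw-r--r--  1 agent agent    1169 Dec  7 00:08 h.py
drwxr-xr-x  2 agent agent    4096 Dec  7 00:08 pics
-rw-r--r--  1 agent agent 1792817 Dec  7 00:08 side0.npy
-rw-r--r--  1 agent agent 1792817 Dec  7 00:08 top0.npy
side0.png
top0.png
```

View pics/side0.png

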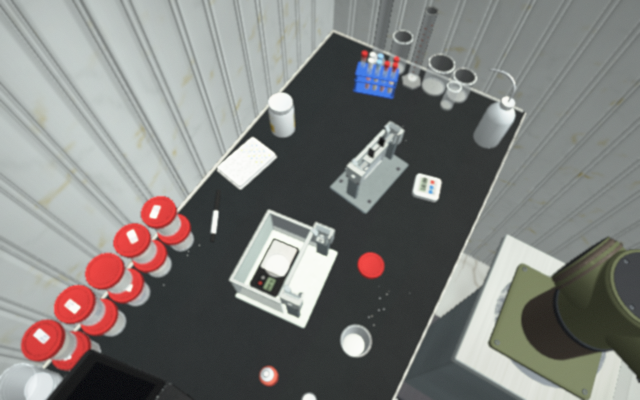

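View pics/top0.png

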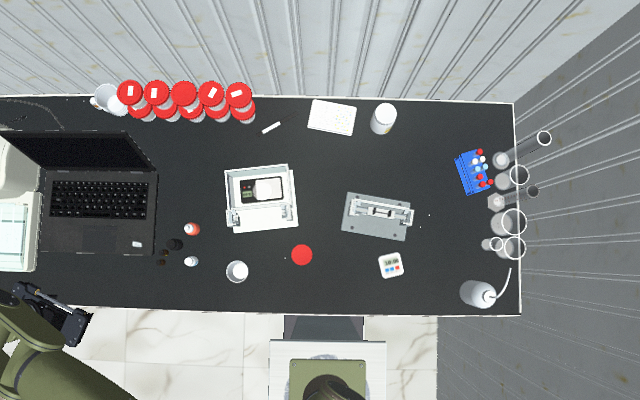

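Run:
```python
from h import *
s=np.load('side0.npy',allow_pickle=True).item();t=np.load('top0.npy',allow_pickle=True).item()
a=cv2.resize(s['img'][115:215,325:445],None,fx=5,fy=5,interpolation=cv2.INTER_CUBIC)
b=cv2.resize(s['img'][205:330,225:345],None,fx=4.5,fy=4.5,interpolation=cv2.INTER_CUBIC)
c=cv2.resize(t['img'][180:245,335:420],None,fx=8,fy=8,interpolation=cv2.INTER_CUBIC)
d=cv2.resize(t['img'][155:240,215:305],None,fx=7,fy=7,interpolation=cv2.INTER_CUBIC)
for n,i in zip('abcd',(a,b,c,d)): cv2.imwrite(f'pics/z{n}.png',i)
for n,uv in (('stand base corners top',None),):
    pass
Ps,Pt=cloud(s),cloud(t)
print('top cloud samples')
for uv in [(372,212),(381,210),(390,211),(350,200),(411,213),(345,235),(405,240),(412,207),(350,193),(230,213),(293,213),(262,225),(236,268),(302,255),(390,265),(384,120)]:
    print(uv,np.round(Pt[uv[1],uv[0]],4))
```

```text
top cloud samples
(372, 212) [ 0.4934 -0.1008  0.1271]
(381, 210) [ 0.5003 -0.1254  0.1131]
(390, 211) [ 0.4957 -0.1444  0.1388]
(350, 200) [ 0.5368 -0.0533  0.0081]
(411, 213) [ 0.4922 -0.1979  0.135 ]
(345, 235) [ 0.4399 -0.0415 -0.0024]
(405, 240) [ 4.291e-01 -2.088e-01 -1.000e-04]
(412, 207) [ 0.5215 -0.2281  0.0028]
(350, 193) [ 0.5566 -0.0532  0.0067]
(230, 213) [0.481  0.2509 0.1486]
(293, 213) [0.4969 0.1037 0.0101]
(262, 225) [0.4619 0.1885 0.0076]
(236, 268) [0.3424 0.2559 0.0058]
(302, 255) [0.3823 0.0759 0.0088]
(390, 265) [ 0.3597 -0.1652  0.0119]
(384, 120) [ 0.7399 -0.134   0.1045]
```

View pics/za.png

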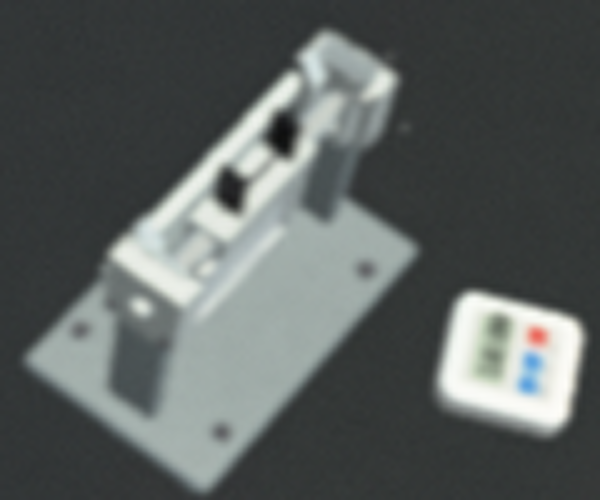

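View pics/zb.png

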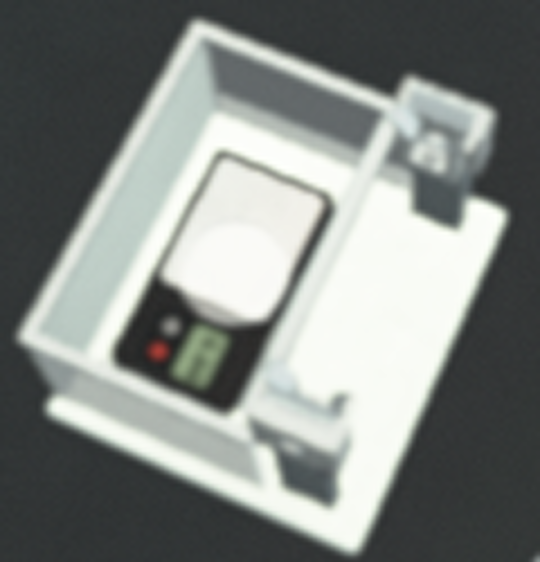

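View pics/zc.png

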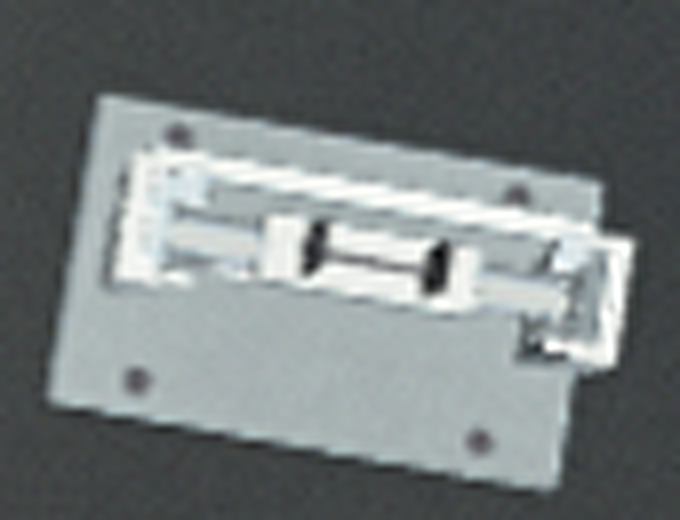

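View pics/zd.png

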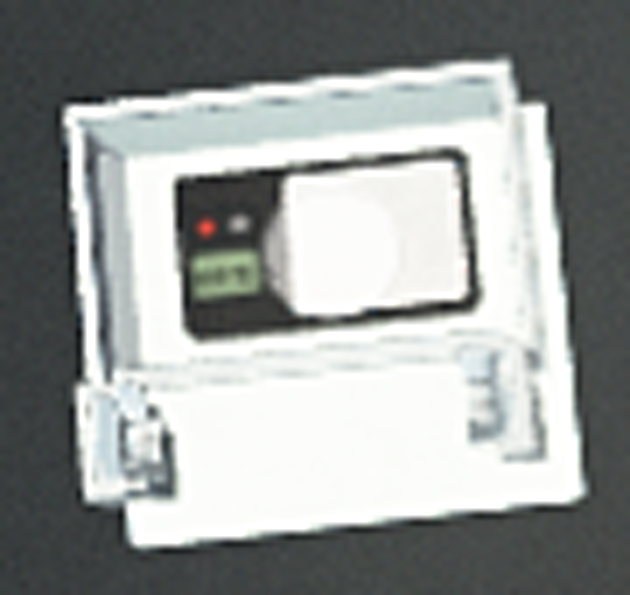

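Run:
```python
from h import *
s=np.load('side0.npy',allow_pickle=True).item();t=np.load('top0.npy',allow_pickle=True).item()
f=lambda L,k,o:[((x+.5)/k-.5+o[0],(y+.5)/k-.5+o[1]) for x,y in L]
def show(n,P):
    P=P[:,:2]; print(n,np.round(P,4).tolist()); 
    for i in range(len(P)):
        for j in range(i): 
            d=P[i]-P[j]; print('  ',j,i,round(np.linalg.norm(d),4),'ang',round(np.degrees(np.arctan2(d[1],d[0])),2))
show('stand top BLk,FL,FR,BR',plane(t,f([(100,95),(50,405),(553,492),(605,183)],8,(335,180)),.01))
show('stand side BL?',plane(s,f([(22,360),(207,493),(420,248)],5,(325,115)),.01))
show('cab top FL FR BR',plane(t,f([(130,548),(585,497),(548,105)],7,(215,155)),.01))
show('cab side FR FL BL',plane(s,f([(508,212),(357,552),(48,408)],4.5,(225,205)),.01))
# tabs: dark blobs
for c,n,(x0,y0,x1,y1) in ((t,'top',(368,204,394,220)),(s,'side',(364,130,390,162))):
    g=c['img'].max(2)[y0:y1,x0:x1]; m=(g<70).astype(np.uint8)
    N,l,stt,cen=cv2.connectedComponentsWithStats(m)
    for i in range(1,N):
        if stt[i,4]>3: print(n,stt[i],cen[i]+[x0,y0])
# clouds of tall things
for n,c in(('top',t),('side',s)):
    P=cloud(c)
    for nm,b in (('stand',(0.40,0.60,-0.24,0)),('cab',(0.40,0.56,0.08,0.28))):
        m=(P[...,0]>b[0])&(P[...,0]<b[1])&(P[...,1]>b[2])&(P[...,1]<b[3])&(P[...,2]>.12)
        z=P[m][:,2]; print(n,nm,m.sum(),np.round(np.percentile(z,[50,80,90,95,99]),4))
```

```text
stand top BLk,FL,FR,BR [[0.5604, -0.0447], [0.4524, -0.0291], [0.4258, -0.2032], [0.5334, -0.2215]]
   0 1 0.1091 ang 171.75
   0 2 0.2079 ang -130.34
   1 2 0.1761 ang -98.68
   0 3 0.1788 ang -98.66
   1 3 0.2088 ang -67.16
   2 3 0.1092 ang -9.65
stand side BL? [[0.5603, -0.0451], [0.4503, -0.0288], [0.4233, -0.2055]]
   0 1 0.1112 ang 171.56
   0 2 0.211 ang -130.53
   1 2 0.1787 ang -98.71
cab top FL FR BR [[0.4382, 0.267], [0.4625, 0.0886], [0.6186, 0.1078]]
   0 1 0.1801 ang -82.24
   0 2 0.2407 ang -41.43
   1 2 0.1573 ang 7.01
cab side FR FL BL [[0.4596, 0.0888], [0.4365, 0.266], [0.5949, 0.2859]]
   0 1 0.1788 ang 97.42
   0 2 0.2391 ang 55.54
   1 2 0.1596 ang 7.16
top [5 4 2 6 7] [373.71428571 210.57142857]
top [20  7  3  5 11] [389.18181818 213.09090909]
side [  0   0  16  17 138] [368.95652174 135.13043478]
side [15  8  5  8 32] [381.09375 141.15625]
side [ 5 19  4  8 24] [370.5 152.5]
top stand 276 [0.1287 0.1344 0.1375 0.1389 0.141 ]
top cab 305 [0.1436 0.1488 0.1519 0.153  0.1557]
side stand 436 [0.1286 0.1351 0.1379 0.1396 0.1413]
side cab 604 [0.1432 0.1485 0.152  0.1535 0.1555]
```

```bash
cat >> h.py <<'E'
def tri(c1,u1,c2,u2):
    o1,d1=pts(c1,u1);o2,d2=pts(c2,u2);out=[]
    for a,b in zip(d1,d2):
        A=np.c_[a,-b]; k=np.linalg.lstsq(A,o2-o1,rcond=None)[0]
        p,q=o1+k[0]*a,o2+k[1]*b; out.append(np.r_[(p+q)/2,np.linalg.norm(p-q)])
    return np.array(out)
def frame(xy,yaw,z): # local->world
    c,s=np.cos(np.radians(yaw)),np.sin(np.radians(yaw))
    return lambda L:(np.array(L,float).reshape(-1,3)@np.array([[c,s,0],[-s,c,0],[0,0,1]]))+[xy[0],xy[1],z]
E
python3 - <<'E'
from h import *
s=np.load('side0.npy',allow_pickle=True).item();t=np.load('top0.npy',allow_pickle=True).item()
T=tri(t,[(373.7,210.6),(389.2,213.1)],s,[(370.5,152.5),(381.1,141.2)]);print(np.round(T,4), T[:,:3].mean(0),np.linalg.norm(T[0,:3]-T[1,:3]))
# overlay stand & cabinet expected points
F=frame((.4927,-.1248),-8.7,.105)
G=frame((.479,.1815),7.4,.1195)
H=frame((.479,.1815),7.4,.01)
pS=[(0,66,32),(0,-66,32),(0,80,32),(0,-80,32),(-8,22,35),(8,22,35),(-8,-22,35),(8,-22,35),(0,63,7),(0,-63,7)]
for n,c,(x0,y0,x1,y1),k in (('t1',t,(335,180,420,245),9),('s1',s,(325,115,445,215),6),('t2',t,(215,155,305,240),7),('s2',s,(225,205,345,330),4.7)):
    im=cv2.resize(c['img'][y0:y1,x0:x1],None,fx=k,fy=k,interpolation=cv2.INTER_CUBIC)
    A=np.array(pS)/1000
    Q=F(A) if n[1]=='1' else np.r_[G(A[:4]),H([(-.03,.09,0),(-.03,-.09,0),(.13,.09,0),(.13,-.09,0)])]
    for p in proj(c,Q): 
        u=((p-[x0,y0]+.5)*k).astype(int); cv2.circle(im,tuple(map(int,u)),3,(0,0,255),-1)
    cv2.imwrite(f'pics/o{n}.png',im)
E
```

```text
[[ 0.4962 -0.1048  0.1304  0.0011]
 [ 0.4904 -0.1439  0.1306  0.0016]] [ 0.49326702 -0.12433259  0.13049697] 0.039474347119080995
```

View pics/ot1.png

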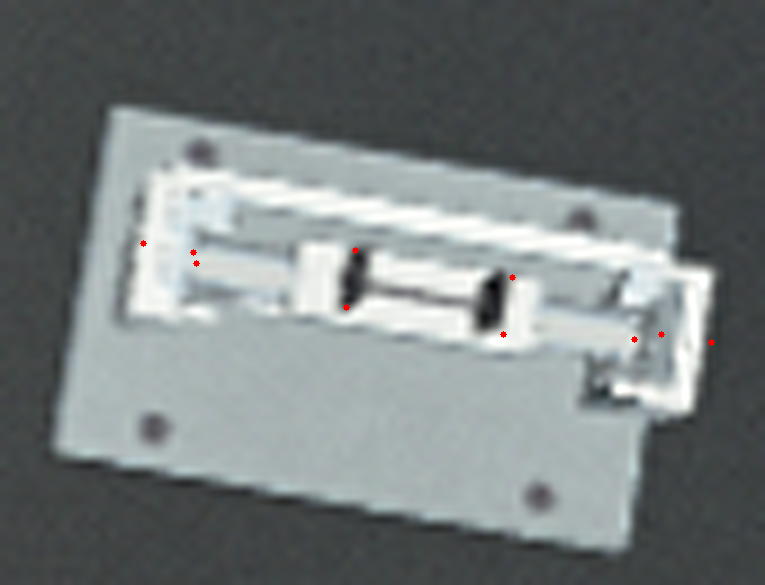

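View pics/os1.png

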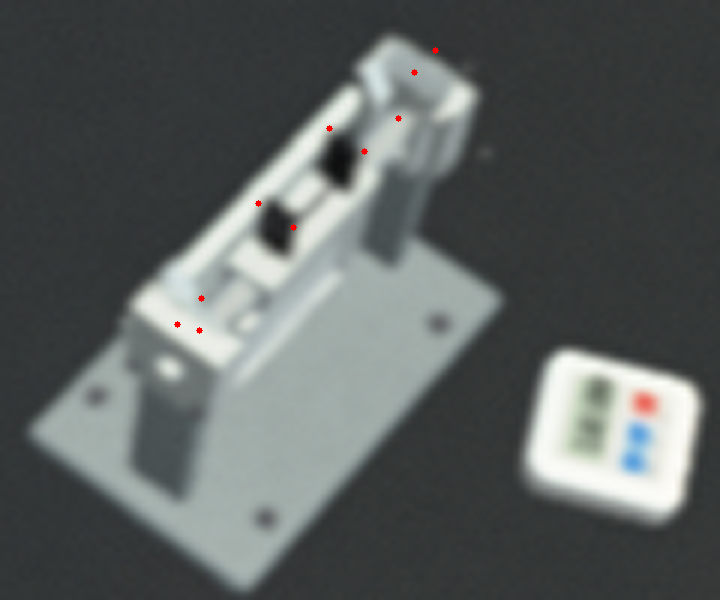

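View pics/ot2.png

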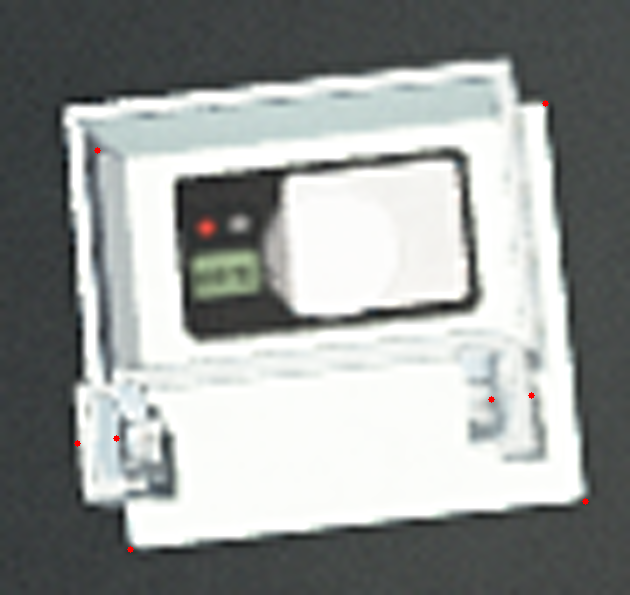

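View pics/os2.png

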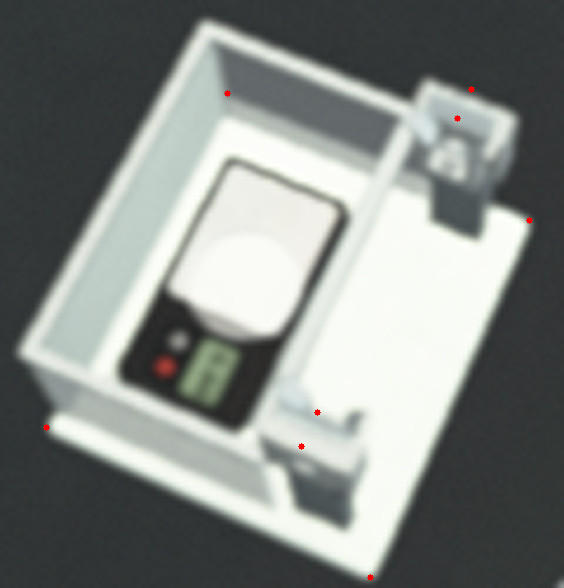

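```bash
cat >> h.py <<'E'
def go(xyz,yaw,half=0):
    """print delta to target TCP in tool axes (mm), turn about tool z, tilt"""
    o=bot.get_obs(); A=rot(o['eef_rot']); p=np.array(o['tool_pos'])
    ya=np.degrees(np.arctan2(A[1,1],A[0,1])) # tool y direction
    tgt=yaw+90+180*half
    cy=np.array([np.cos(np.radians(tgt)),np.sin(np.radians(tgt)),0]); cz=np.array([0,0,-1.]); cx=np.cross(cy,cz)
    B=np.c_[cx,cy,cz]
    rv=R.from_matrix(A.T@B).as_rotvec(degrees=True)
    print('t',round(o['time_s'],2),'p',np.round(p*1000,1),'err world',np.round((np.array(xyz)-p)*1000,1),'tool',np.round(A.T@(np.array(xyz)-p)*1000,1),'after turn',np.round(B.T@(np.array(xyz)-p)*1000,1),'turn',np.round(rv,2),'F',np.round(o['wrist_force'],2),'op',round(o['opening']*1000,1),'q',np.round(o['joints'],2))
E
python3 - <<'E'
from h import *
for h in (0,1): go((.493,-.1246,.24),-8.7,h)
print(rot(bot.get_obs()['eef_rot']))
E
```

```text
t 0.1 p [243.8 602.  213.5] err world [ 249.2 -726.6   26.5] tool [-503.8 -579.9  -25.5] after turn [-356.3 -680.5  -26.5] turn [ -0.1   -0.02 -13.35] F [ 0.03  0.47 -0.07] op 95.1 q [ 1.1   0.12  1.65 -0.    1.37 -0.08]
t 0.1 p [243.8 602.  213.5] err world [ 249.2 -726.6   26.5] tool [-503.8 -579.9  -25.5] after turn [356.3 680.5 -26.5] turn [-3.0000e-02  1.5000e-01  1.6665e+02] F [ 0.03  0.47 -0.07] op 95.1 q [ 1.1   0.12  1.65 -0.    1.37 -0.08]
[[-9.26865709e-01  3.75392133e-01 -8.39251839e-04]
 [ 3.75393040e-01  9.26864228e-01 -1.66401974e-03]
 [ 1.53212587e-04 -1.85737214e-03 -9.99998263e-01]]
```

>>> step_arm --hand 64 --grip_force 20 --increments '[{"slide": [0,0,-13],"turn": [0,0,-6.7]},{"slide": [0,0,-13],"turn": [0,0,-6.7]},{"slide": [-22,-42,0]},{"slide": [-22,-42,0]},{"slide": [-22,-42,0]},{"slide": [-22,-42,0]},{"slide": [-22,-42,0]},{"slide": [-22,-42,0]},{"slide": [-22,-42,0]},{"slide": [-22,-42,0]}]'

```text
invalid input
```

```bash
python3 -c "
from h import *
go((.493,-.1246,.24),-8.7)"
```

```text
t 0.1 p [243.8 602.  213.5] err world [ 249.2 -726.6   26.5] tool [-503.8 -579.9  -25.5] after turn [-356.3 -680.5  -26.5] turn [ -0.1   -0.02 -13.35] F [ 0.03  0.47 -0.07] op 95.1 q [ 1.1   0.12  1.65 -0.    1.37 -0.08]
```

Perhaps each row must carry both fields.

>>> step_arm --hand 64 --grip_force 20 --increments '[{"slide": [0,0,-13],"turn": [0,0,-6.7]},{"slide": [0,0,-13],"turn": [0,0,-6.7]},{"slide": [-22,-42,0],"turn": [0,0,0]},{"slide": [-22,-42,0],"turn": [0,0,0]},{"slide": [-22,-42,0],"turn": [0,0,0]},{"slide": [-22,-42,0],"turn": [0,0,0]},{"slide": [-22,-42,0],"turn": [0,0,0]},{"slide": [-22,-42,0],"turn": [0,0,0]},{"slide": [-22,-42,0],"turn": [0,0,0]},{"slide": [-22,-42,0],"turn": [0,0,0]}]'

```text
time_s: 1.1
tool_pos: [0.3712, 0.2346, 0.2348]
eef_rot: [-0.003, 0.065, 0.998, -0.005]
wrist_force: [1.0, -0.0, -0.2]
opening: 0.0639
```

```bash
python3 -c "
from h import *
go((.493,-.1246,.24),-8.7)"
```

```text
t 1.1 p [371.2 234.6 234.8] err world [ 121.8 -359.2    5.2] tool [-167.1 -340.6   -2.2] after turn [-174.7 -336.7   -5.2] turn [-0.62 -0.25  1.29] F [ 0.97 -0.03 -0.22] op 63.9 q [ 0.45 -0.37  2.07 -0.01  1.46 -0.99]
```

>>> step_arm --increments '[{"slide": [-21,-42,0],"turn": [-0.6,-0.2,1.3]},{"slide": [-22,-42,0],"turn": [0,0,0]},{"slide": [-22,-42,0],"turn": [0,0,0]},{"slide": [-22,-42,0],"turn": [0,0,0]},{"slide": [-22,-42,0],"turn": [0,0,0]},{"slide": [-22,-42,0],"turn": [0,0,0]},{"slide": [-22,-42,0],"turn": [0,0,0]},{"slide": [-15,-25,0],"turn": [0,0,0]},{"slide": [0,0,0],"turn": [0,0,0]}]'

```text
time_s: 2.0
tool_pos: [0.4898, -0.1255, 0.2322]
eef_rot: [-0.0, 0.08, 0.997, 0.0]
wrist_force: [-1.1, 0.5, 0.0]
opening: 0.0639
```

```bash
python3 -c "
from h import *
go((.493,-.1246,.24),-8.7)"
```

```text
t 2.0 p [ 489.8 -125.5  232.2] err world [3.2 0.9 7.8] tool [-3.   1.4 -7.8] after turn [-3.   1.4 -7.8] turn [ 0.03 -0.04 -0.48] F [-1.06  0.54  0.04] op 63.9 q [-0.36 -0.21  1.95  0.    1.41 -1.77]
```

>>> step_arm --increments '[{"slide": [-3,1,25],"turn": [0,0,-0.5]},{"slide": [0,0,30],"turn": [0,0,0]},{"slide": [0,0,17],"turn": [0,0,0]},{"slide": [0,0,0],"turn": [0,0,0]}]'

```text
time_s: 2.4
tool_pos: [0.4921, -0.1237, 0.1575]
eef_rot: [-0.001, 0.076, 0.997, 0.001]
wrist_force: [-0.6, 0.2, 0.4]
opening: 0.0641
```

Run:
```python
from h import *
go((.493,-.1246,.116),-8.7)
for n in('side','top'):
    c=bot.read_camera(n); np.save(f'{n}1.npy',c,allow_pickle=True)
    x0,y0,x1,y1=(325,80,445,200) if n=='side' else (335,170,430,245)
    cv2.imwrite(f'pics/{n}1.png',cv2.resize(c['img'][y0:y1,x0:x1],None,fx=5,fy=5,interpolation=cv2.INTER_CUBIC))
```

```text
t 2.4 p [ 492.1 -123.7  157.5] err world [  0.9  -0.9 -41.5] tool [-1.1 -0.9 41.5] after turn [-1.  -0.8 41.5] turn [ 0.12 -0.1  -0.05] F [-0.62  0.25  0.45] op 64.1 q [-0.35 -0.15  2.02  0.    1.27 -1.77]
```

View pics/side1.png

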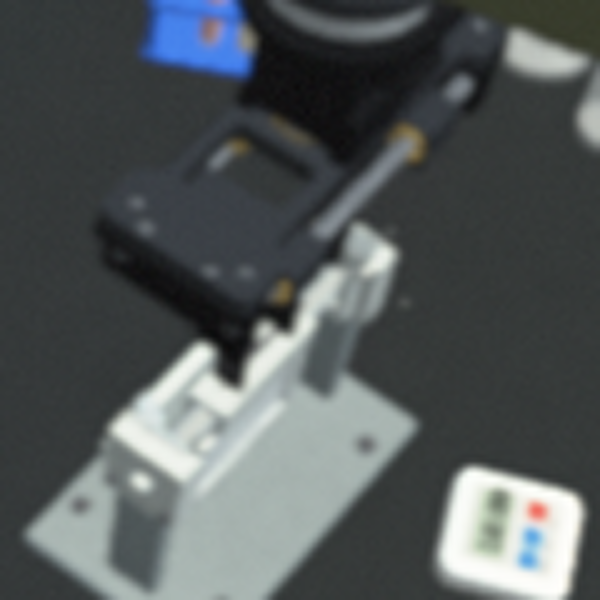

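View pics/top1.png

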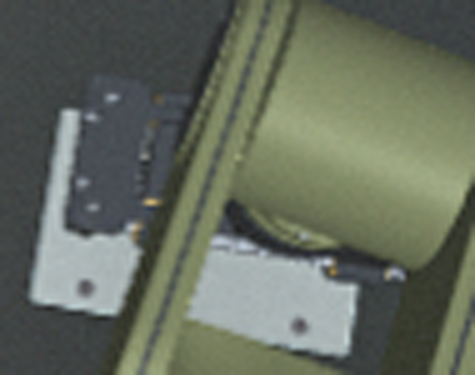

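>>> step_arm --increments '[{"slide": [-1,-1,20],"turn": [0,0,0]},{"slide": [0,0,15],"turn": [0,0,0]},{"slide": [0,0,4],"turn": [0,0,0]},{"slide": [0,0,0],"turn": [0,0,0]}]'

```text
time_s: 2.9
tool_pos: [0.4979, -0.1252, 0.1259]
eef_rot: [0.006, 0.075, 0.997, -0.001]
wrist_force: [0.4, 0.1, 1.0]
opening: 0.064
```

Run:
```python
from h import *
go((.493,-.1246,.115),-8.7)
```

```text
t 2.9 p [ 497.9 -125.2  125.9] err world [ -4.9   0.6 -10.9] tool [ 5.1 -0.2 10.8] after turn [ 4.9 -0.2 10.9] turn [-0.03  0.68  0.07] F [0.37 0.1  1.03] op 64.0 q [-0.35 -0.12  2.04  0.    1.2  -1.77]
```

>>> step_arm --increments '[{"slide": [5,0,4],"turn": [0,0.6,0]},{"slide": [0,0,0],"turn": [0,0,0]},{"slide": [0,0,0],"turn": [0,0,0]}]'

```text
time_s: 3.2
tool_pos: [0.4938, -0.1247, 0.1238]
eef_rot: [0.002, 0.075, 0.997, -0.001]
wrist_force: [-0.1, -0.7, -0.3]
opening: 0.0643
```

Run:
```python
from h import *
go((.493,-.1246,.115),-8.7); st()
```

```text
t 3.2 p [ 493.8 -124.7  123.8] err world [-0.8  0.1 -8.8] tool [ 0.9 -0.   8.8] after turn [ 0.8 -0.   8.8] turn [-0.07  0.21  0.07] F [-0.13 -0.69 -0.25] op 64.3 q [-0.35 -0.12  2.05 -0.    1.21 -1.77]
{'time_s': 3.2, 'joints': [-0.3525, -0.1177, 2.05, -0.0005, 1.2054, -1.7726], 'dq': [0.0017, -0.0035, 0.0037, -0.0018, 0.0067, 0.001], 'joint_efforts': [0.0227, -28.2652, -33.6387, -0.0484, 0.0749, 0.0], 'tool_pos': [0.4938, -0.1247, 0.1238], 'eef_rot': [0.0018, 0.0752, 0.9972, -0.0007], 'wrist_force': [-0.1322, -0.6933, -0.2524], 'ft_torque': [0.0553, -0.0122, -0.0327], 'opening': 0.0643}
```

>>> step_arm --increments '[{"slide": [1,0,5],"turn": [0,0.2,0]},{"slide": [0,0,3],"turn": [0,0,0]},{"slide": [0,0,0],"turn": [0,0,0]}]'

```text
time_s: 3.5
tool_pos: [0.4932, -0.1248, 0.116]
eef_rot: [0.001, 0.075, 0.997, -0.001]
wrist_force: [-0.1, -0.5, -0.7]
opening: 0.0639
```

Run:
```python
from h import *
go((.493,-.1246,.115),-8.7)
```

```text
t 3.5 p [ 493.2 -124.8  116. ] err world [-0.2  0.2 -1. ] tool [0.3 0.1 1. ] after turn [0.3 0.1 1. ] turn [-0.09  0.08  0.06] F [-0.05 -0.46 -0.71] op 63.9 q [-0.35 -0.11  2.06 -0.    1.19 -1.77]
```

>>> step_arm --hand 10 --grip_force 28 --increments '[{"slide": [0,0,1],"turn": [0,0,0]},{"slide": [0,0,0],"turn": [0,0,0]},{"slide": [0,0,0],"turn": [0,0,0]},{"slide": [0,0,0],"turn": [0,0,0]},{"slide": [0,0,0],"turn": [0,0,0]},{"slide": [0,0,0],"turn": [0,0,0]},{"slide": [0,0,0],"turn": [0,0,0]},{"slide": [0,0,0],"turn": [0,0,0]}]'

```text
time_s: 4.3
tool_pos: [0.4932, -0.1249, 0.115]
eef_rot: [0.0, 0.075, 0.997, -0.001]
wrist_force: [-0.4, 0.2, -0.5]
opening: 0.017
```

Run:
```python
from h import *
go((.493,-.1246,.115),-8.7)
```

```text
t 4.3 p [ 493.2 -124.9  115. ] err world [-0.2  0.3  0. ] tool [ 0.2  0.2 -0. ] after turn [ 0.2  0.2 -0. ] turn [-0.09  0.06  0.06] F [-0.44  0.21 -0.5 ] op 17.0 q [-0.35 -0.11  2.06 -0.    1.19 -1.77]
```

>>> step_arm --increments '[{"slide": [0,0,-5],"turn": [0,0,0]},{"slide": [0,0,-6],"turn": [0,0,0]},{"slide": [0,0,0],"turn": [0,0,0]}]'

```text
time_s: 4.6
tool_pos: [0.493, -0.1247, 0.1257]
eef_rot: [0.0, 0.075, 0.997, -0.001]
wrist_force: [-1.0, -0.1, -2.2]
opening: 0.0173
```

Run:
```python
from h import *
go((.493,-.1246,.24),-8.7)
```

```text
t 4.6 p [ 493.  -124.7  125.7] err world [0.000e+00 1.000e-01 1.143e+02] tool [-1.000e-01 -1.000e-01 -1.143e+02] after turn [-0.000e+00  1.000e-01 -1.143e+02] turn [-0.07  0.05  0.05] F [-1.01 -0.13 -2.19] op 17.3 q [-0.35 -0.12  2.05 -0.    1.21 -1.77]
```

>>> step_arm --increments '[{"slide": [0,0,-12],"turn": [0,0,0]},{"slide": [0,0,-20],"turn": [0,0,0]},{"slide": [0,0,-25],"turn": [0,0,0]},{"slide": [0,0,-25],"turn": [0,0,0]},{"slide": [0,0,-25],"turn": [0,0,0]},{"slide": [0,0,-25],"turn": [0,0,0]},{"slide": [0,0,-20],"turn": [0,0,0]},{"slide": [0,0,0],"turn": [0,0,0]}]'

```text
time_s: 5.4
tool_pos: [0.4897, -0.1234, 0.2873]
eef_rot: [-0.003, 0.075, 0.997, 0.0]
wrist_force: [0.7, -0.5, -1.9]
opening: 0.0173
```

Run:
```python
from h import *
go((.479,.1815,.275),7.4)
c=bot.read_camera('side'); np.save('side2.npy',c,allow_pickle=True)
cv2.imwrite('pics/side2.png',cv2.resize(c['img'][20:220,300:480],None,fx=3,fy=3,interpolation=cv2.INTER_CUBIC))
```

```text
t 5.4 p [ 489.7 -123.4  287.3] err world [-10.7 304.9 -12.3] tool [ 56.2 299.9  12.5] after turn [-28.6 303.8  12.3] turn [  0.03  -0.38 -16.01] F [ 0.72 -0.52 -1.91] op 17.3 q [-0.35 -0.23  1.87 -0.    1.51 -1.77]
```

View pics/side2.png

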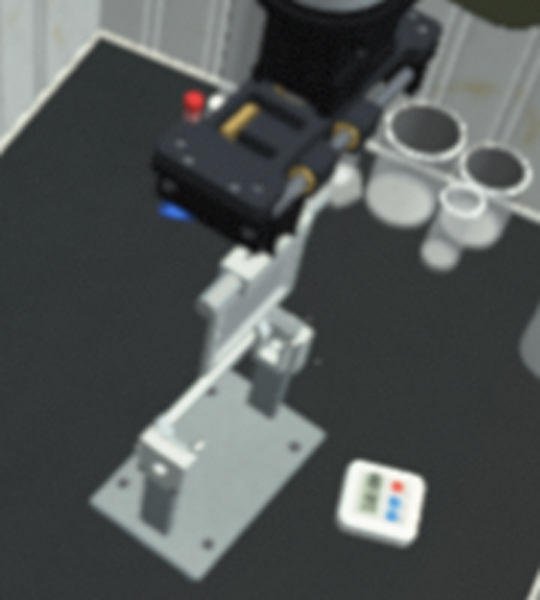

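>>> step_arm --increments '[{"slide": [10,20,0],"turn": [0,0,-4]},{"slide": [6,30,0],"turn": [0,0,-4]},{"slide": [2,30,0],"turn": [0,0,-4]},{"slide": [0,30,0],"turn": [0,0,-4]},{"slide": [-3,30,0],"turn": [0,0,0]},{"slide": [-3,30,0],"turn": [0,0,0]},{"slide": [-3,30,0],"turn": [0,0,0]},{"slide": [-3,30,0],"turn": [0,0,0]},{"slide": [-3,20,0],"turn": [0,0,0]},{"slide": [0,0,0],"turn": [0,0,0]}]'

```text
time_s: 6.45
tool_pos: [0.4599, 0.1377, 0.2683]
eef_rot: [-0.02, -0.069, 0.997, 0.002]
wrist_force: [0.2, -0.1, -2.0]
opening: 0.0172
```

Run:
```python
from h import *
go((.479,.1815,.275),7.4)
```

```text
t 6.45 p [459.9 137.7 268.3] err world [19.1 43.8  6.7] tool [-24.7  40.8  -7.4] after turn [-24.6  41.   -6.7] turn [ 0.39 -2.25  0.49] F [ 0.16 -0.08 -1.98] op 17.2 q [ 0.17 -0.26  1.93  0.01  1.52 -1.54]
```

>>> step_arm --increments '[{"slide": [-8,15,-3],"turn": [0.2,-1.1,0.2]},{"slide": [-8,15,-3],"turn": [0.2,-1.1,0.2]},{"slide": [-6,8,-2],"turn": [0,0,0]},{"slide": [0,0,0],"turn": [0,0,0]},{"slide": [0,0,0],"turn": [0,0,0]}]'

```text
time_s: 6.95
tool_pos: [0.4742, 0.1764, 0.2692]
eef_rot: [-0.006, -0.065, 0.998, -0.003]
wrist_force: [0.2, -0.6, -2.4]
opening: 0.0172
```

Run:
```python
from h import *
go((.479,.1815,.275),7.4)
for n in('side','top'):
    c=bot.read_camera(n); np.save(f'{n}3.npy',c,allow_pickle=True)
    x0,y0,x1,y1=(200,140,380,330) if n=='side' else (200,140,330,245)
    cv2.imwrite(f'pics/{n}3.png',cv2.resize(c['img'][y0:y1,x0:x1],None,fx=3.1 if n=='side' else 5,fy=3.1 if n=='side' else 5,interpolation=cv2.INTER_CUBIC))
```

```text
t 6.95 p [474.2 176.4 269.2] err world [4.8 5.1 5.8] tool [-5.4  4.4 -5.9] after turn [-5.4  4.4 -5.8] turn [-0.27 -0.73  0.07] F [ 0.15 -0.56 -2.35] op 17.2 q [ 0.25 -0.22  1.89 -0.    1.48 -1.45]
```

View pics/side3.png

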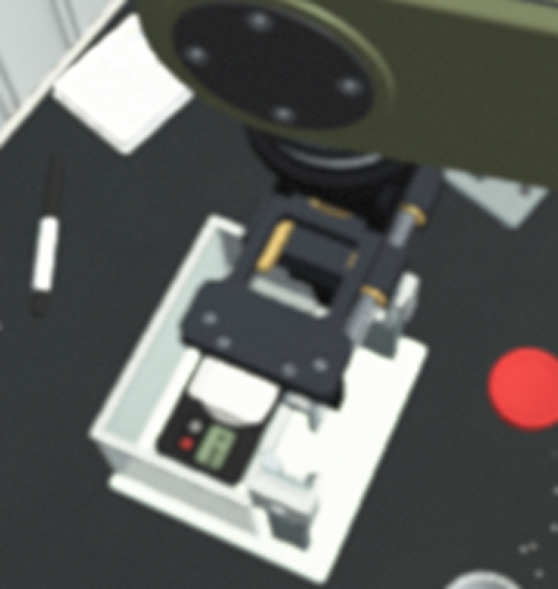

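View pics/top3.png

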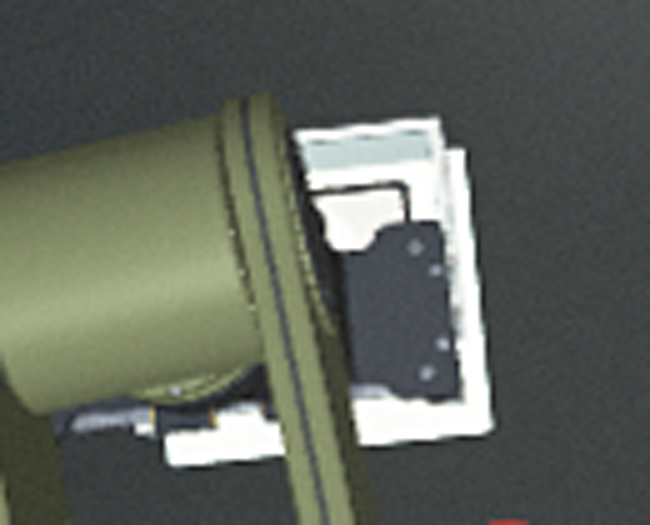

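>>> step_arm --increments '[{"slide": [-5,4,8],"turn": [-0.3,-0.7,0]},{"slide": [0,0,12],"turn": [0,0,0]},{"slide": [0,0,20],"turn": [0,0,0]},{"slide": [0,0,20],"turn": [0,0,0]},{"slide": [0,0,5],"turn": [0,0,0]},{"slide": [0,0,0],"turn": [0,0,0]},{"slide": [0,0,0],"turn": [0,0,0]}]'

```text
time_s: 7.75
tool_pos: [0.4782, 0.1791, 0.1986]
eef_rot: [-0.001, -0.063, 0.998, 0.0]
wrist_force: [0.3, -0.2, -3.0]
opening: 0.0173
```

Run:
```python
from h import *
go((.479,.1815,.185),7.4)
```

```text
t 7.75 p [478.2 179.1 198.6] err world [  0.8   2.4 -13.6] tool [-1.1  2.3 13.6] after turn [-1.1  2.3 13.6] turn [ 0.03 -0.07 -0.12] F [ 0.34 -0.25 -2.98] op 17.3 q [ 0.25 -0.18  1.97  0.    1.35 -1.45]
```

>>> step_arm --increments '[{"slide": [-1,2,7],"turn": [0,0,0]},{"slide": [0,0,6],"turn": [0,0,0]},{"slide": [0,0,0],"turn": [0,0,0]},{"slide": [0,0,0],"turn": [0,0,0]}]'

```text
time_s: 8.15
tool_pos: [0.4804, 0.1818, 0.1871]
eef_rot: [0.002, -0.064, 0.998, 0.001]
wrist_force: [0.4, -0.4, -1.4]
opening: 0.017
```

Run:
```python
from h import *
go((.479,.1815,.170),7.4)
for n in('side','top'):
    c=bot.read_camera(n); np.save(f'{n}4.npy',c,allow_pickle=True)
    x0,y0,x1,y1=(230,200,345,320) if n=='side' else (215,170,315,245)
    k=5 if n=='side' else 6
    im=cv2.resize(c['img'][y0:y1,x0:x1],None,fx=k,fy=k,interpolation=cv2.INTER_CUBIC)
    o=bot.get_obs(); 
    D=frame((.479,.1815),7.4,o['tool_pos'][2]-.0105)
    G=frame((.479,.1815),7.4,.1195)
    for X,col in ((D([(0,.063,0),(-.007,.063,0),(.007,.063,0),(0,.063,.007),(0,-.063,.007)]),(0,0,255)),(G([(0,.066,.032),(0,-.066,.032),(0,.08,.032),(0,-.08,.032)]),(255,0,255))):
        for p in proj(c,X): cv2.circle(im,tuple(int(v) for v in (p-[x0,y0]+.5)*k),2,col,-1)
    cv2.imwrite(f'pics/{n}4.png',im)
```

```text
t 8.15 p [480.4 181.8 187.1] err world [ -1.4  -0.3 -17.1] tool [ 1.5 -0.1 17.1] after turn [ 1.5 -0.1 17.1] turn [ 0.06  0.19 -0.12] F [ 0.39 -0.45 -1.38] op 17.0 q [ 0.26 -0.17  1.98  0.    1.32 -1.44]
```

View pics/side4.png

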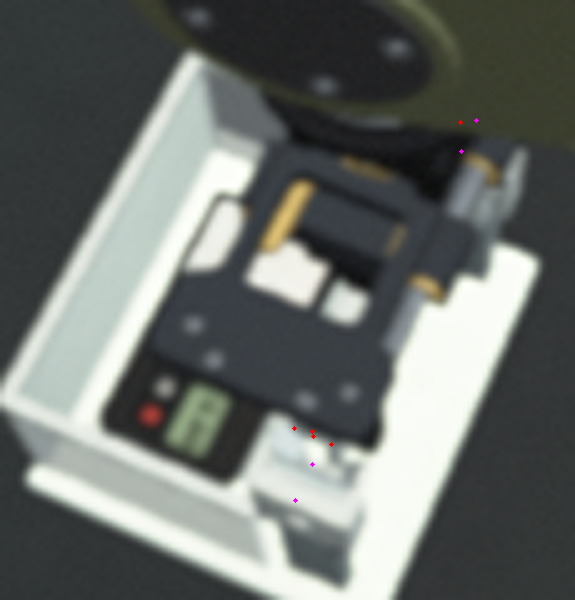

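View pics/top4.png

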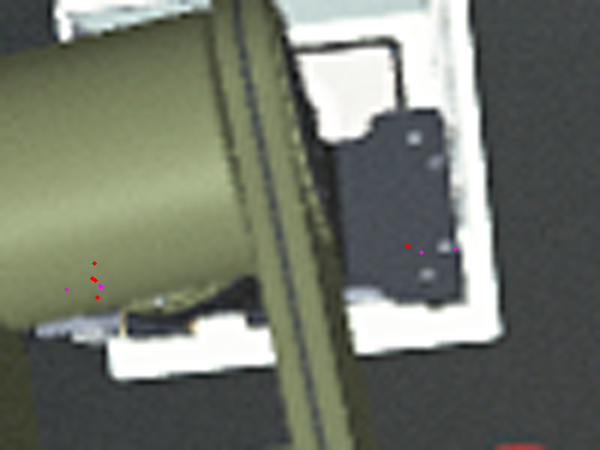

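>>> step_arm --increments '[{"slide": [1.5,0,6],"turn": [0,0.2,0]},{"slide": [0,0,5],"turn": [0,0,0]},{"slide": [0,0,5],"turn": [0,0,0]},{"slide": [0,0,0],"turn": [0,0,0]}]'

```text
time_s: 8.65
tool_pos: [0.4789, 0.1816, 0.1701]
eef_rot: [-0.0, -0.064, 0.998, 0.001]
wrist_force: [0.1, -0.5, -3.0]
opening: 0.0171
```

Run:
```python
from h import *
go((.479,.1815,.155),7.4)
```

```text
t 8.65 p [478.9 181.6 170.1] err world [  0.1  -0.1 -15.1] tool [-0.1 -0.1 15.1] after turn [-0.1 -0.1 15.1] turn [ 0.06  0.   -0.12] F [ 0.1  -0.47 -2.95] op 17.1 q [ 0.26 -0.15  2.    0.    1.29 -1.44]
```

>>> step_arm --increments '[{"slide": [0,0,4],"turn": [0,0,0]},{"slide": [0,0,4],"turn": [0,0,0]},{"slide": [0,0,0],"turn": [0,0,0]}]'

```text
time_s: 8.95
tool_pos: [0.4788, 0.1815, 0.1611]
eef_rot: [-0.0, -0.063, 0.998, 0.0]
wrist_force: [-0.5, 0.2, -2.4]
opening: 0.0171
```

Run:
```python
from h import *
go((.479,.1815,.150),7.4)
```

```text
t 8.95 p [478.8 181.5 161.1] err world [  0.2  -0.  -11.1] tool [-0.2 -0.1 11.1] after turn [-0.2 -0.1 11.1] turn [ 0.06 -0.02 -0.12] F [-0.47  0.25 -2.42] op 17.1 q [ 0.26 -0.15  2.01  0.    1.28 -1.44]
```

>>> step_arm --increments '[{"slide": [0,0,3],"turn": [0,0,0]},{"slide": [0,0,3],"turn": [0,0,0]},{"slide": [0,0,0],"turn": [0,0,0]}]'

```text
time_s: 9.25
tool_pos: [0.4789, 0.1815, 0.1547]
eef_rot: [-0.0, -0.063, 0.998, 0.001]
wrist_force: [0.3, 1.0, -1.3]
opening: 0.0168
```

>>> step_arm --increments '[{"slide": [0,0,2],"turn": [0,0,0]},{"slide": [0,0,2],"turn": [0,0,0]},{"slide": [0,0,0],"turn": [0,0,0]}]'

```text
time_s: 9.55
tool_pos: [0.479, 0.1816, 0.1505]
eef_rot: [0.0, -0.063, 0.998, 0.001]
wrist_force: [-0.3, -0.3, -1.9]
opening: 0.0172
```

>>> step_arm --increments '[{"slide": [0,0,2],"turn": [0,0,0]},{"slide": [0,0,2],"turn": [0,0,0]},{"slide": [0,0,0],"turn": [0,0,0]}]'

```text
time_s: 9.85
tool_pos: [0.4791, 0.1816, 0.1463]
eef_rot: [0.0, -0.063, 0.998, 0.001]
wrist_force: [0.1, 0.1, -1.9]
opening: 0.0174
```

>>> step_arm --increments '[{"slide": [0,0,2],"turn": [0,0,0]},{"slide": [0,0,2],"turn": [0,0,0]},{"slide": [0,0,0],"turn": [0,0,0]}]'

```text
time_s: 10.15
tool_pos: [0.4792, 0.1816, 0.142]
eef_rot: [0.0, -0.063, 0.998, 0.001]
wrist_force: [0.1, -0.0, -1.8]
opening: 0.0173
```

>>> step_arm --increments '[{"slide": [0,0,2],"turn": [0,0,0]},{"slide": [0,0,1],"turn": [0,0,0]},{"slide": [0,0,0],"turn": [0,0,0]}]'

```text
time_s: 10.45
tool_pos: [0.4791, 0.1816, 0.1387]
eef_rot: [0.0, -0.063, 0.998, 0.001]
wrist_force: [-1.2, 0.6, -1.7]
opening: 0.0173
```

>>> step_arm --increments '[{"slide": [0,0,1.5],"turn": [0,0,0]},{"slide": [0,0,0],"turn": [0,0,0]}]'

```text
time_s: 10.65
tool_pos: [0.4794, 0.1817, 0.1375]
eef_rot: [0.0, -0.063, 0.998, 0.001]
wrist_force: [-0.3, -0.4, -2.4]
opening: 0.0174
```

>>> step_arm --increments '[{"slide": [0,0,1.5],"turn": [0,0,0]},{"slide": [0,0,0],"turn": [0,0,0]}]'

```text
time_s: 10.85
tool_pos: [0.4795, 0.1818, 0.137]
eef_rot: [0.001, -0.064, 0.998, 0.001]
wrist_force: [-2.3, -0.6, 0.4]
opening: 0.0173
```

>>> step_arm --increments '[{"slide": [0,0,1.5],"turn": [0,0,0]},{"slide": [0,0,0],"turn": [0,0,0]}]'

```text
time_s: 11.05
tool_pos: [0.4796, 0.1818, 0.1365]
eef_rot: [0.001, -0.064, 0.998, 0.001]
wrist_force: [-2.0, -1.2, 1.8]
opening: 0.0176
```

>>> step_arm --increments '[{"slide": [0,0,1],"turn": [0,0,0]},{"slide": [0,0,0],"turn": [0,0,0]}]'

```text
time_s: 11.25
tool_pos: [0.4796, 0.1818, 0.1359]
eef_rot: [0.001, -0.064, 0.998, 0.001]
wrist_force: [-2.8, -0.4, 2.0]
opening: 0.0174
```

>>> step_arm --increments '[{"slide": [0.5,0,1.5],"turn": [0,0,0]}]'

```text
time_s: 11.35
tool_pos: [0.4796, 0.1817, 0.1349]
eef_rot: [0.001, -0.064, 0.998, 0.001]
wrist_force: [-1.8, -0.7, 4.0]
opening: 0.0175
```

>>> step_arm --increments '[{"slide": [0.3,0,2],"turn": [0,0,0]}]'

```text
time_s: 11.45
tool_pos: [0.4796, 0.1818, 0.1335]
eef_rot: [0.002, -0.064, 0.998, 0.001]
wrist_force: [-3.1, -1.2, 6.0]
opening: 0.0174
```

>>> step_arm --increments '[{"slide": [0.3,0,2],"turn": [0,0,0]}]'

```text
time_s: 11.55
tool_pos: [0.4796, 0.1818, 0.1321]
eef_rot: [0.002, -0.064, 0.998, 0.001]
wrist_force: [-4.0, -1.2, 6.9]
opening: 0.0172
```

Run:
```python
from h import *
go((.479,.1815,.130),7.4)
```

```text
t 11.55 p [479.6 181.8 132.1] err world [-0.6 -0.3 -2.1] tool [ 0.7 -0.2  2.1] after turn [ 0.6 -0.2  2.1] turn [ 0.06  0.23 -0.1 ] F [-3.99 -1.18  6.95] op 17.2 q [ 0.26 -0.12  2.04  0.    1.22 -1.44]
```

>>> step_arm --increments '[{"slide": [0.8,0,2],"turn": [0,0.2,0]}]'

```text
time_s: 11.65
tool_pos: [0.4796, 0.1818, 0.1312]
eef_rot: [0.001, -0.064, 0.998, 0.001]
wrist_force: [-3.0, -1.5, 11.5]
opening: 0.0174
```

>>> step_arm --increments '[{"slide": [0.3,0,2],"turn": [0,0.1,0]}]'

```text
time_s: 11.75
tool_pos: [0.4798, 0.1819, 0.1311]
eef_rot: [0.001, -0.064, 0.998, 0.001]
wrist_force: [-7.1, -2.8, 15.6]
opening: 0.0176
```

>>> step_arm --grip_force 12 --increments '[{"slide": [0.8,0.2,1.5],"turn": [0,0.1,0]}]'

```text
time_s: 11.85
tool_pos: [0.4799, 0.1819, 0.1312]
eef_rot: [0.001, -0.064, 0.998, 0.0]
wrist_force: [-1.4, -1.5, 7.0]
opening: 0.0174
```

>>> step_arm --increments '[{"slide": [0.8,0.2,1.5],"turn": [0,0.1,0]}]'

```text
time_s: 11.95
tool_pos: [0.4799, 0.1819, 0.1312]
eef_rot: [0.001, -0.064, 0.998, 0.0]
wrist_force: [-3.4, -2.6, 8.5]
opening: 0.0178
```

>>> step_arm --increments '[{"slide": [0.5,0.2,2.5],"turn": [0,0.1,0]}]'

```text
time_s: 12.05
tool_pos: [0.4804, 0.182, 0.1309]
eef_rot: [0.001, -0.064, 0.998, -0.0]
wrist_force: [-4.4, -2.3, 13.9]
opening: 0.0179
```

>>> step_arm --grip_force 10 --increments '[{"slide": [0.5,0.2,2.5],"turn": [0,0.1,0]}]'

```text
time_s: 12.15
tool_pos: [0.4807, 0.182, 0.1307]
eef_rot: [0.001, -0.064, 0.998, -0.0]
wrist_force: [-7.3, -3.3, 13.8]
opening: 0.0179
```

>>> step_arm --increments '[{"slide": [1.5,0.2,2.2],"turn": [0,0.1,0]}]'

```text
time_s: 12.25
tool_pos: [0.4806, 0.182, 0.1308]
eef_rot: [0.002, -0.064, 0.998, -0.001]
wrist_force: [-2.3, -2.6, 10.2]
opening: 0.0178
```

>>> step_arm --hand 58 --increments '[{"slide": [1.5,0.2,2.2],"turn": [0,0.1,0]}]'

```text
time_s: 12.35
tool_pos: [0.4805, 0.1823, 0.1308]
eef_rot: [0.003, -0.064, 0.998, -0.0]
wrist_force: [-2.5, -0.5, 9.8]
opening: 0.0222
```

>>> step_arm --increments '[{"slide": [1,0.2,2],"turn": [0,0.1,0]}]'

```text
time_s: 12.45
tool_pos: [0.4806, 0.1827, 0.1308]
eef_rot: [0.003, -0.064, 0.998, -0.0]
wrist_force: [-4.1, -2.1, 10.6]
opening: 0.0286
```

>>> step_arm --increments '[{"slide": [1,-0.5,2],"turn": [0,0.2,0]}]'

```text
time_s: 12.55
tool_pos: [0.4806, 0.1825, 0.1308]
eef_rot: [0.003, -0.064, 0.998, 0.0]
wrist_force: [-3.7, -1.6, 10.0]
opening: 0.0361
```

>>> step_arm --increments '[{"slide": [1,-0.5,2],"turn": [0,0.2,0]}]'

```text
time_s: 12.65
tool_pos: [0.4807, 0.1822, 0.1307]
eef_rot: [0.002, -0.064, 0.998, 0.0]
wrist_force: [-2.3, -2.0, 7.7]
opening: 0.0446
```

>>> step_arm --increments '[{"slide": [1,-0.3,2],"turn": [0,0.2,0]}]'

```text
time_s: 12.75
tool_pos: [0.4814, 0.1825, 0.1307]
eef_rot: [0.003, -0.064, 0.998, 0.001]
wrist_force: [-0.8, 0.7, 7.9]
opening: 0.0522
```

>>> step_arm --increments '[{"slide": [1,-0.3,1.5],"turn": [0,0.2,0]}]'

```text
time_s: 12.85
tool_pos: [0.482, 0.1829, 0.1309]
eef_rot: [0.003, -0.064, 0.998, 0.002]
wrist_force: [-1.6, -0.8, 5.8]
opening: 0.0568
```

Run:
```python
from h import *
go((.479,.1815,.130),7.4)
```

```text
t 12.85 p [482.  182.9 130.9] err world [-3.  -1.4 -0.9] tool [ 3.2 -1.   0.9] after turn [ 3.2 -1.   0.9] turn [ 0.19  0.36 -0.09] F [-1.57 -0.75  5.76] op 56.8 q [ 0.26 -0.11  2.03  0.    1.21 -1.44]
```

>>> step_arm --increments '[{"slide": [1,0,-3],"turn": [0,0,0]},{"slide": [0,0,-4],"turn": [0,0,0]},{"slide": [0,0,0],"turn": [0,0,0]}]'

```text
time_s: 13.15
tool_pos: [0.482, 0.1831, 0.1381]
eef_rot: [0.005, -0.064, 0.998, 0.002]
wrist_force: [0.2, -0.2, 0.3]
opening: 0.0582
```

Run:
```python
from h import *
go((.479,.1815,.130),7.4)
c=bot.read_camera('side'); np.save('side5.npy',c,allow_pickle=True)
cv2.imwrite('pics/side5.png',cv2.resize(c['img'][200:320,230:345],None,fx=5,fy=5,interpolation=cv2.INTER_CUBIC))
```

```text
t 13.15 p [482.  183.1 138.1] err world [-3.  -1.6 -8.1] tool [ 3.3 -1.2  8.1] after turn [ 3.2 -1.2  8.1] turn [ 0.23  0.56 -0.1 ] F [ 0.21 -0.16  0.28] op 58.2 q [ 0.26 -0.12  2.03  0.    1.23 -1.44]
```

View pics/side5.png

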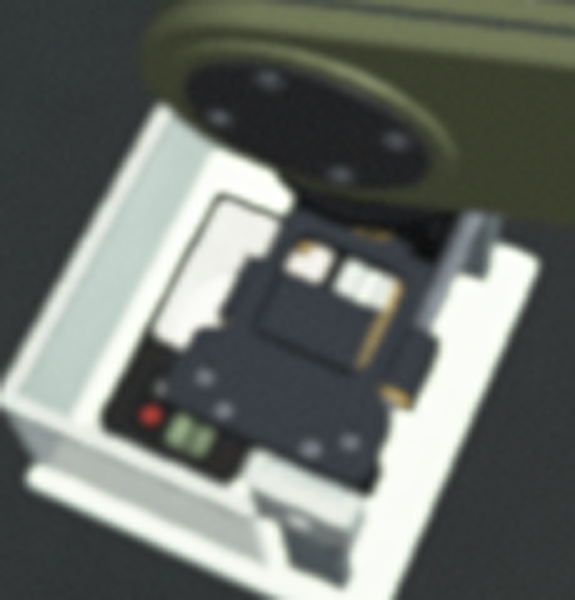

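>>> step_arm --increments '[{"slide": [0,0,-8],"turn": [0,0,0]},{"slide": [0,0,-15],"turn": [0,0,0]},{"slide": [0,0,-25],"turn": [0,0,0]},{"slide": [0,0,-35],"turn": [0,0,0]},{"slide": [0,0,-35],"turn": [0,0,0]},{"slide": [0,-30,-10],"turn": [0,0,0]},{"slide": [0,-45,0],"turn": [0,0,0]},{"slide": [0,-45,0],"turn": [0,0,0]},{"slide": [0,-45,0],"turn": [0,0,0]},{"slide": [0,-45,0],"turn": [0,0,0]}]'

```text
time_s: 14.2
tool_pos: [0.5088, -0.0282, 0.2809]
eef_rot: [0.009, -0.069, 0.998, 0.002]
wrist_force: [0.4, -0.0, 0.4]
opening: 0.0581
```

>>> step_arm --increments '[{"slide": [0,-45,0],"turn": [0,0,0]},{"slide": [0,-40,0],"turn": [0,0,0]},{"slide": [0,-20,0],"turn": [0,0,0]},{"slide": [0,0,0],"turn": [0,0,0]},{"slide": [0,0,0],"turn": [0,0,0]}]'

```text
time_s: 14.7
tool_pos: [0.5236, -0.1421, 0.2873]
eef_rot: [0.013, -0.065, 0.998, 0.0]
wrist_force: [-0.3, -0.7, 0.1]
opening: 0.0581
```

Run:
```python
from h import *
st()
for n in('side','top'):
    c=bot.read_camera(n); np.save(f'{n}6.npy',c,allow_pickle=True)
    x0,y0,x1,y1=(230,200,345,320) if n=='side' else (215,155,315,245)
    k=5 if n=='side' else 6
    cv2.imwrite(f'pics/{n}6f.png',c['img'])
    cv2.imwrite(f'pics/{n}6.png',cv2.resize(c['img'][y0:y1,x0:x1],None,fx=k,fy=k,interpolation=cv2.INTER_CUBIC))
```

```text
{'time_s': 14.7, 'joints': [-0.3698, -0.1667, 1.8154, 0.0108, 1.4701, -2.0719], 'dq': [-0.0153, -0.0008, -0.0123, -0.0035, 0.0032, -0.0007], 'joint_efforts': [-0.6637, -29.0202, -37.1301, -0.089, -0.0401, -0.0174], 'tool_pos': [0.5236, -0.1421, 0.2873], 'eef_rot': [0.0126, -0.0651, 0.9978, 0.0001], 'wrist_force': [-0.3434, -0.7466, 0.0635], 'ft_torque': [0.0928, 0.0411, 0.0445], 'opening': 0.0581}
```

View pics/side6.png

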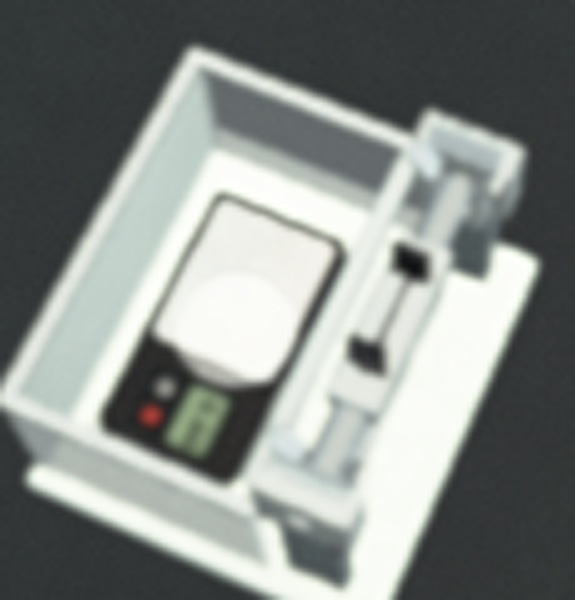

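View pics/top6.png

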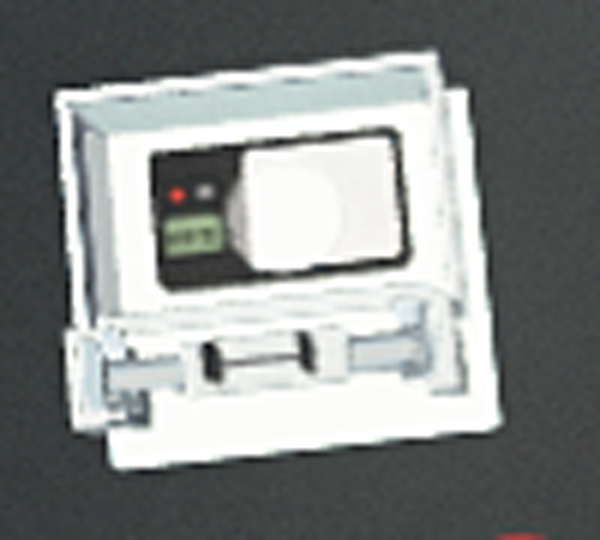

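View pics/top6f.png

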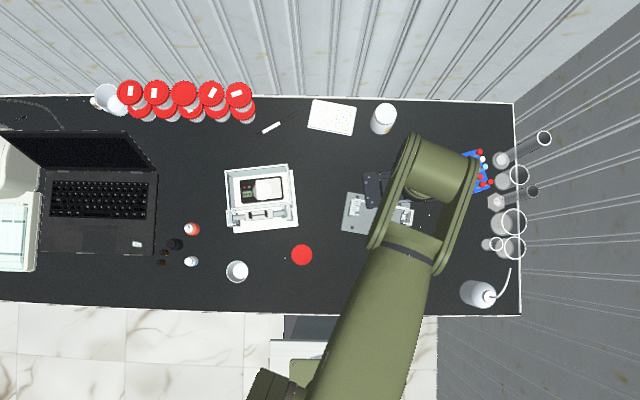

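Run:
```python
from h import *
s=np.load('side6.npy',allow_pickle=True).item();t=np.load('top6.npy',allow_pickle=True).item()
r={}
for c,n,(x0,y0,x1,y1) in ((t,'top',(245,205,272,222)),(s,'side',(296,245,320,278))):
    g=c['img'].max(2)[y0:y1,x0:x1]; m=(g<(85 if n=='top' else 70)).astype(np.uint8)
    N,l,stt,cen=cv2.connectedComponentsWithStats(m)
    L=[cen[i]+[x0,y0] for i in range(1,N) if stt[i,4]>3]; print(n,np.round(L,1),stt[1:,4]); r[n]=L
if len(r['top'])==2==len(r['side']):
    for sd in (r['side'],r['side'][::-1]):
        T=tri(t,r['top'],s,sd);print(np.round(T,4),T[:,:3].mean(0),np.linalg.norm(T[0,:3]-T[1,:3]))
        G=(T[:,:3].mean(0)[:2]-[.479,.1815]);print(G)
```

```text
top [[249.8 215. ]
 [265.5 213.5]] [14 10]
side [[311.8 252.2]
 [303.2 270.6]] [20 18]
[[0.4681 0.1892 0.2264 0.0058]
 [0.4922 0.1755 0.0498 0.0039]] [0.48016273 0.18236078 0.13809993] 0.17884230966274972
[0.00116273 0.00086078]
[[0.4766 0.2019 0.1469 0.0016]
 [0.4814 0.1634 0.1468 0.0012]] [0.47902061 0.18262832 0.14682859] 0.03881102346879784
[2.06112534e-05 1.12832313e-03]
```

>>> step_arm --increments '[{"slide": [0,0,0],"turn": [0,0,0]},{"slide": [0,0,0],"turn": [0,0,0]},{"slide": [0,0,0],"turn": [0,0,0]},{"slide": [0,0,0],"turn": [0,0,0]},{"slide": [0,0,0],"turn": [0,0,0]}]'

```text
time_s: 15.3
tool_pos: [0.5236, -0.1373, 0.2876]
eef_rot: [0.013, -0.069, 0.998, 0.0]
wrist_force: [0.2, -0.4, -0.4]
opening: 0.0577
```

Run:
```python
from h import *
a=np.load('side6.npy',allow_pickle=True).item()['img'];b0=np.load('top0.npy',allow_pickle=True).item()['img'];s0=np.load('side0.npy',allow_pickle=True).item()['img']
s=bot.read_camera('side')['img'];t=bot.read_camera('top')['img']
d=lambda x,y:cv2.absdiff(x,y).max(2)
print('door region change',d(a,s)[200:320,230:345].max())
for n,(im,i0,x0,y0,x1,y1) in {'cup':(t,b0,220,255,255,290),'lid':(t,b0,288,240,318,270),'plate':(t,b0,300,92,362,142),'marker':(t,b0,255,115,300,138),'dish':(t,b0,228,170,295,203),'pot':(t,b0,368,95,400,128),'timer':(s,s0,405,168,448,208)}.items():
    print(n,np.percentile(d(im,i0)[y0:y1,x0:x1],[50,99,100]))
```

```text
door region change 7
cup [ 3.  8. 11.]
lid [ 3.  8. 10.]
plate [ 2.  7. 10.]
marker [ 3.  8. 11.]
dish [ 1.  7. 11.]
pot [ 2.  7. 10.]
timer [2. 4. 6.]
```

All still; handing in.

```bash
python3 -c "
from station import bot
print(bot.hand_in())"
```

```text
the job is handed in; nothing more can be done
None
```

The door is off the parking stand and hanging on the draught cabinet, and the job was handed in at about 15.4 s of robot time.

**What I did:** I pinched the two finger tabs until the pins were drawn (opening about 17 mm) and lifted the door straight up. I carried it to the cabinet and lowered it into the channels. The sprung seats were felt at a tool height of about 137 mm and the rigid ledge at about 131 mm. With the door pressed home I opened the fingers slowly so the pins could spring out, then withdrew. The largest force at the wrist was about 17 N, which with the door's weight means roughly 19–20 N on the cabinet.

**Last checks:**
- **Pins:** the tab centres measure 38.8 mm apart, against 39.5 mm when the door hung on the stand with its pins out. A tab stuck drawn would have shown a gap about 10 mm or more smaller. I take both pins to be fully out.
- **Height:** both tabs are at the same height, which puts the rail about 0.5–2 mm above the bracket height I estimated from the first pictures. The task gave about 1.5 mm once pinned.
- **Position:** the door sits within about 1 mm of the measured middle of the bracket, and it was still between the last two pictures.
- **Surroundings:** the seven things to be left showed no change beyond image noise.
- **Robot:** it is touching nothing.

**Not checked:** the pin noses in their holes and whether the pane hangs plumb could not be seen, so both are inferred from the tabs, the level rail and the forces. During the pressing there was also a sideways force of up to about 7 N along x.

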